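# Close the shaft fixture by fingertip

## Task

Close up the shaft fixture on the clamped plate, using only the fingertips: first push the sliding end stop gently all the way home towards the end of the shaft, and then swing the standing keeper flap over and press it fully down above the shaft. Pick nothing up and do not pinch or ram the parts; the shaft stays lying in its V-blocks, and all the loose parts round about stay where they are.

Things in the scene. Friction and masses are not known exactly. Their poses are not given: they have to be found in the camera images.
- plate: Fixed aluminium fixture plate on the bench, 280 x 320 x 15 mm. Origin on the bench under the clamp's swivel pad; z up, x towards the bench rail (away from the robot), y to the left. In its own frame it covers x -250..30, y -120..200 mm. All 'plate frame' numbers below are mm in this frame, heights from the bench.
- clamp: Fixed screw clamp. Origin on the bench under its swivel pad, the same point as the plate's origin. Screw and arm rise over it to 170 mm, with an 80 mm tommy bar along y at 163 mm; the arm (34 mm wide) runs 100 mm to +x, to a column on the bench rail. Leave alone.
- end_stop (a joint): Sliding end stop: aluminium block 90 (x) x 50 (y) x 46 mm, 24 to 70 mm above the bench, on a guide 23 mm high, with a round nose facing the shaft's end. Value (m): how far open along the plate's +y; 0 = home at a rigid stop, 0.08 = fully open. Stays where left; friction about 2 N. At home: plate frame x -185..-95, y 64..114; its nose ends 3 mm short of the shaft.
- push_face (a point): Centre of the end stop's outer face (the one away from the shaft, facing the plate's +y), 47 mm above the bench. At home it is at x -140, y 114 mm in the plate's frame. Pushing it along the plate's -y closes the slide.
- flap (a joint): Keeper flap: steel, 90 mm from hinge to edge, 50 mm wide (plate y -25..25), 6 mm thick, hinged on the robot's side of the V-blocks. Value (rad): 0 = shut, level above the shaft, pointing along the plate's +x (rigid stop); 1.57 = upright; up to 2.0, leaning back to -x. Stiff hinge: stays where left, takes about 0.12 N m to move.
- flap_hinge (a point): Middle of the flap's hinge axis, which runs along the plate's y, in the middle of the flap's thickness: plate frame x -185, y 0, height 75. Below it a fixed hinge post (x -195..-183, y -25..25, top 70); the shut flap's far end lies over a rest post (x -106..-96, y -17..17, top 71).
- flap_edge (a point): Middle of the flap's free edge, 90 mm from the hinge axis.
- shaft: Loose knurled steel shaft, 24 mm thick, 110 mm long, lying along the plate's y in two fixed V-blocks (y -35 and +35, each 50 mm wide in x, 22 mm thick, tops 49 mm high). Origin at its middle on its axis, 55 mm above the bench, plate frame x -140, y 0. Must stay there.
- bushing: Loose white ceramic bushing standing on the plate, 36 mm across, 35 mm high; origin at the centre of its underside. Leave alone.
- socket: Loose gunmetal spline socket standing on the plate, 36 mm across, 48 mm high; origin at the centre of its underside. Leave alone.
- ring_gauge: Loose steel ring gauge lying on the plate, 38 mm across, 14 mm high; origin at the centre of its underside. Leave alone.
- chuck_key: Loose orange T-shaped chuck key lying on the bench, 103 x 96 mm, 16 mm high; origin on the bench about the middle of its stem. Leave alone.
- gauge_block: Loose steel gauge block lying on the bench, 35 x 60 x 9 mm; origin at the centre of its underside. Leave alone.
- weight: Loose brass knobbed weight standing on the bench, 36 mm across, 50 mm high; origin at the centre of its underside. Leave alone.
There are look-alikes about, which are no part of the job. Several things have the shape of the shaft; the one meant has the colours described above.

How it is judged:
On the way, in this order (a step that is already met when the one before it is completed fails the run):
1. the end stop is pushed home while the flap still stands open (value of joint end_stop below 0.003 m and value of joint flap above 1 rad), for 0.2 s.
2. the flap is pressed down shut (value of joint flap below 0.06 rad), for 0.2 s.
At the end, for the whole second after the job is handed in: End stop within 3 mm of home, flap within 0.06 rad of shut, shaft at rest within 8 mm of where it lay, every other loose part within 15 mm of where it stood (value of joint end_stop below 0.003 m and value of joint flap below 0.06 rad and distance of shaft from where it was at the start of the episode below 0.008 m and linear speed of shaft below 0.02 m/s and distance of each of bushing, socket, ring_gauge, chuck_key, gauge_block, weight from where it was at the start of the episode below 0.015 m); the robot touches nothing.
It fails at once if the shaft is lifted out or shifted by more than 8 mm (distance of shaft from where it was at the start of the episode above 0.008 m).
It fails at once if a loose part round about is moved by more than 15 mm or picked up (distance of any of bushing, socket, ring_gauge, chuck_key, gauge_block, weight from where it was at the start of the episode above 0.015 m).
It fails at once if the end stop or the flap is squeezed or rammed (over 60 N) (contact force between the fingers and end_stop above 60 N or contact force between the fingers and flap above 60 N).
It also fails if it takes over 51 s, if anything falls off the work surface, if the arm or the gripper's body presses on something with over 40 N, if the wrist force passes 120 N, or if a joint passes its speed limit or range.

## Robot

A 7-joint arm with a two-finger parallel gripper is mounted at the origin on the work surface. World frame = base frame: x ahead of the robot, y to its left, z up, the work surface at z = 0. Lengths are in m, angles in rad, forces in N, time in s.
With the tool pointing down it reaches from about 0.35 to 0.9 m from the base axis. Payload 8.1 kg.
Tool frame: the origin (TCP) lies midway between the tips of the shut fingers; the grasp point (between the pads) lies 19 mm behind it (arm.hold_point_z is the z of the grasp point in the tool frame, in m); z points along the fingers, y is the line along which they close (so a half turn about z gives the same grasp; the last joint's range is limited). The gripper opens to 92 mm and grips with 3 to 60 N. Pads are 19 mm wide; open, the fingers measure 130 mm over their backs; the gripper's body (75 mm by 190 mm) begins 47 mm behind the grasp point.
Start: joints at [1.112, 0.434, 0.025, 1.573, -0.012, 1.134, -0.075], TCP at [0.218, -0.586, 0.227] pointing down, gripper open.
Joint ranges: [-2.62, 2.62], [-0.44, 2.09], [-1.27, 1.32], [0.08, 2.57], [-1.32, 4.46], [0.12, 2], [-2.74, 2.74]. Speed limits (rad/s): [2.22, 2.22, 3.01, 3.01, 3.14, 3.14, 3.14].

## Interface

Orientations are given as a rotation vector (axis times angle).
In Python, from cell import arm, get_image, camera_params, job gives the robot as it stands.
- The arm moves only by the tool send_rows, never from a script. Its argument "deltas" is a list of rows, each a list of 3 entries, a list of its own where there are three numbers: the shift along the world's x, y, z in m, then the turn, a rotation vector about the world's x, y, z in rad, then the finger opening in m, from 0 to 0.0918. In form: [[[tx, ty, tz], [ax, ay, az], gripper], ...]. A call has exactly 10 rows; each row shifts and turns the commanded pose from where the row before left it; what a row does not reach is not made up. A row lasts 1/10 s, in which the tool goes at most 50 mm and 8.59 degrees, less where a joint would pass 70% of its speed; a pose out of reach is approached as far as the arm can. A call with a gripper value outside its range is refused whole. The fingers move at their own pace and stop on an object; "force" is the grip in N (left out, the last holds). Time passes only in rows, so rows that do not move let the fingers close, or fill a call up. It gives the time, the measured TCP pose, the force and the opening at its end, in the units of the state.
- arm.observe(): the state, without advancing time (a new reading comes with each control period).
- get_image(name): name is "scene" or "top"; returns the picture (400x640x3 uint8, red, green, blue); there is no depth.
- camera_params(name): a dict with "fov_y" (degrees; the focal length in pixels is half the picture's height over the tangent of half this angle, whatever the lens; pixels are square), "cx", "cy" (the principal point, pixels), "distortion" ([k1, k2, p1, p2, k3] as OpenCV has them; the pictures are not rectified), "rvec" (rotation vector, rad) and "tvec" (3), from world to camera coordinates, as OpenCV has them. Camera axes: x right, y down, z forward; pixel columns grow to the right and rows downward; lengths in m; the calibration is good to about 2 mm. A picture is of the moment at which its call begins. camera_params takes no time and is no camera call.
- job.sign_off(): hands the job in, once; it reports no verdict.
The state is a dict: "clock": time; "joints": joint angles; "dq": joint speeds; "joint_efforts": joint torques, N m; "position": TCP position; "ee_rot": TCP orientation; "force": force on the tool from outside, world axes, zero at the start; "ft_torque": the same for the moment, N m; "width": opening from 0.0 (shut) to 1.0 (fully open).
Only numpy, scipy, OpenCV 4.12 (cv2) and the standard library are available. Lean on these libraries where they do the work, as an engineer would, in place of code of your own. Each camera call takes 0.05 s, during which the arm holds its last target. There are 200 camera calls.

## Working session

There is one attempt and no reset: what is moved stays moved. The work goes in short steps, Python scripts to look and compute and a tool call to move; the robot and the scene stay as the last step left them, time stands still between calls to the robot, and variables do not carry over. Pictures are saved under pics/ and viewed, on a budget of 10 in all, crops included, one or two more only if the job needs it, and the job is handed in when it is done.

Besides the shell and the picture viewer there is one more tool, called by a JSON object that holds its "method" and its "body". send_rows: Moves the arm, as the interface text tells. Its arguments: {"type":"object","properties":{"deltas":{"type":"array","items":{"type":"array"}},"force":{"type":"number"}},"required":["deltas"]}

```bash
mkdir -p pics; ls; python3 - <<'E'
from cell import arm,get_image,camera_params,job
import cv2
for n in("scene","top"):
    cv2.imwrite(f"pics/{n}0.png",get_image(n)[:,:,::-1]); print(n,camera_params(n))
s=arm.observe(); print(s)
E
```

```text
pics
scene {'fov_y': 51.32058428977683, 'cx': 322.56153111776337, 'cy': 197.67616120291584, 'distortion': array([-0.02974097,  0.        ,  0.        ,  0.        ,  0.        ]), 'rvec': array([ 2.38729418,  0.78237708, -0.2615767 ]), 'tvec': array([-0.43113612, -0.22217858,  1.4255757 ])}
top {'fov_y': 53.3854174136314, 'cx': 324.2358731154571, 'cy': 191.8019890232028, 'distortion': array([-0.00050319,  0.        ,  0.        ,  0.        ,  0.        ]), 'rvec': array([ 2.13092408, -2.15689151,  0.13250277]), 'tvec': array([-0.00354931,  0.56074573,  1.05877634])}
{'clock': 0.1, 'joints': array([ 1.11240443,  0.43518575,  0.02498451,  1.57398669, -0.01156328,
        1.13401124, -0.07508409]), 'dq': array([ 7.63666169e-04, -6.47567269e-05, -3.46721742e-04, -1.90341387e-03,
       -3.53637677e-04, -6.23002031e-04,  1.43730774e-03]), 'joint_efforts': array([ 3.46297456e-03, -6.69136906e+01,  9.88002308e-01, -3.15145648e+01,
       -6.05409779e-02,  3.75006697e-02,  5.35102731e-05]), 'position': array([ 0.21748291, -0.58545614,  0.22601095]), 'ee_rot': array([-3.09066337e+00, -5.55614858e-01,  6.61566232e-04]), 'force': array([-0.18804416, -0.45195173,  0.42593374]), 'ft_torque': array([ 0.03019532,  0.0472679 , -0.03060475]), 'width': 1.0034266168209487}
```

View pics/scene0.png

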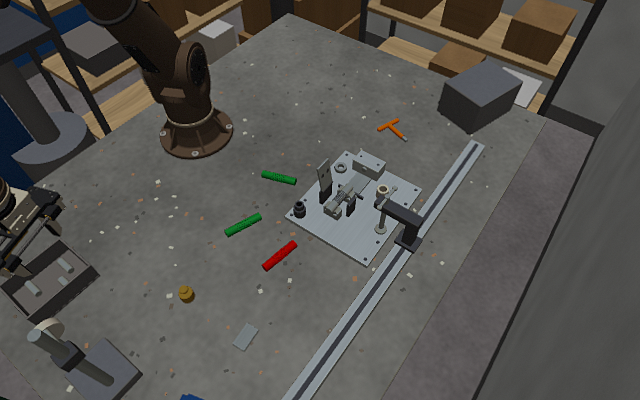

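View pics/top0.png

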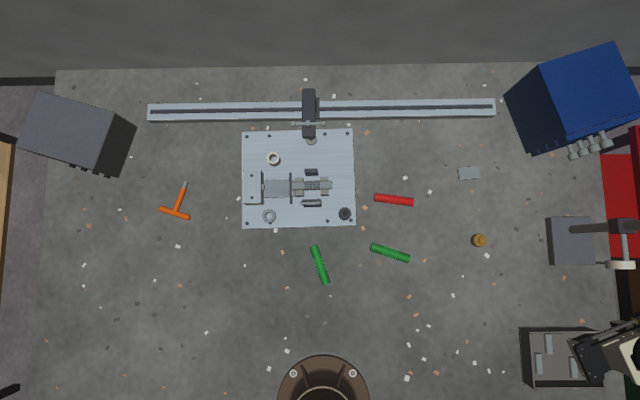

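The scene view shows the plate around (355,205), with the flap upright at (324,178) and the end stop at (369,164). The top view shows the plate at (242..355, 130..228), the end stop at its left (253,187) and the bushing, ring gauge and socket at (273,158), (269,216) and (345,213). Next I'll measure the plate and zoom in.

```bash
cat > h.py <<'E'
import numpy as np, cv2
from cell import arm,get_image,camera_params,job
def cam(n):
    p=camera_params(n); f=200/np.tan(np.radians(p['fov_y']/2))
    K=np.array([[f,0,p['cx']],[0,f,p['cy']],[0,0,1]]); return K,p['distortion'],p['rvec'],p['tvec']
def ray(n,uv,z):
    K,d,r,t=cam(n); R=cv2.Rodrigues(r)[0]; c=-R.T@t
    q=cv2.undistortPoints(np.array(uv,float).reshape(-1,1,2),K,d)[:,0]
    D=np.c_[q,np.ones(len(q))]@R
    return c+D*((z-c[2])/D[:,2])[:,None]
def proj(n,P):
    K,d,r,t=cam(n); return cv2.projectPoints(np.array(P,float),r,t,K,d)[0][:,0]
E
cat > m.py <<'E'
from h import *
for n,(x0,y0,x1,y1),s in(("top",(225,80,375,240),1),("scene",(270,130,440,280),1)):
    im=get_image(n); cv2.imwrite(f"pics/{n}_full.png",im[:,:,::-1])
    g=im.astype(int); m=((g.min(2)>135)&(g[...,2]>=g[...,0]+3)).astype(np.uint8)
    mm=np.zeros_like(m); mm[y0:y1,x0:x1]=m[y0:y1,x0:x1]
    mm=cv2.morphologyEx(mm,cv2.MORPH_OPEN,np.ones((3,3)))
    k,l,st,_=cv2.connectedComponentsWithStats(mm); i=1+st[1:,4].argmax(); print(n,st[i])
    pts=np.argwhere(l==i)[:,::-1]
    h=cv2.convexHull(pts.astype(np.float32)); w=ray(n,h[:,0],0.015)[:,:2]*1000
    print(cv2.minAreaRect(w.astype(np.float32)), cv2.boxPoints(cv2.minAreaRect(w.astype(np.float32))).round(1).tolist())
    c=cv2.resize(im[y0:y1,x0:x1,::-1],None,fx=5 if n=="top" else 4.5,fy=5 if n=="top" else 4.5,interpolation=cv2.INTER_CUBIC)[:600]
    if n=="top": c=cv2.resize(im[120:240,225:375,::-1],None,fx=5,fy=5,interpolation=cv2.INTER_CUBIC)
    else: c=cv2.resize(im[140:270,275:435,::-1],None,fx=4.5,fy=4.5,interpolation=cv2.INTER_CUBIC)
    cv2.imwrite(f"pics/{n}_crop.png",c)
    print(g[180,250],g[140,260],g[222,300])
E
python3 m.py
```

```text
top [ 242  128  114  105 8561]
((599.8743896484375, 64.14158630371094), (292.096435546875, 317.863037109375), 1.0335896015167236) [[451.0, 220.39999389648438], [456.70001220703125, -97.4000015258789], [748.7999877929688, -92.0999984741211], [743.0, 225.6999969482422]]
[149 161 168] [155 166 174] [157 169 177]
scene [ 291  182  107   83 3273]
((606.0775146484375, 4.71484375), (278.0456848144531, 196.58995056152344), 0.9890645146369934) [[465.3999938964844, 100.5999984741211], [468.79998779296875, -96.0], [746.7999877929688, -91.19999694824219], [743.4000244140625, 105.4000015258789]]
[92 93 88] [83 83 80] [139 148 152]
```

View pics/top_crop.png

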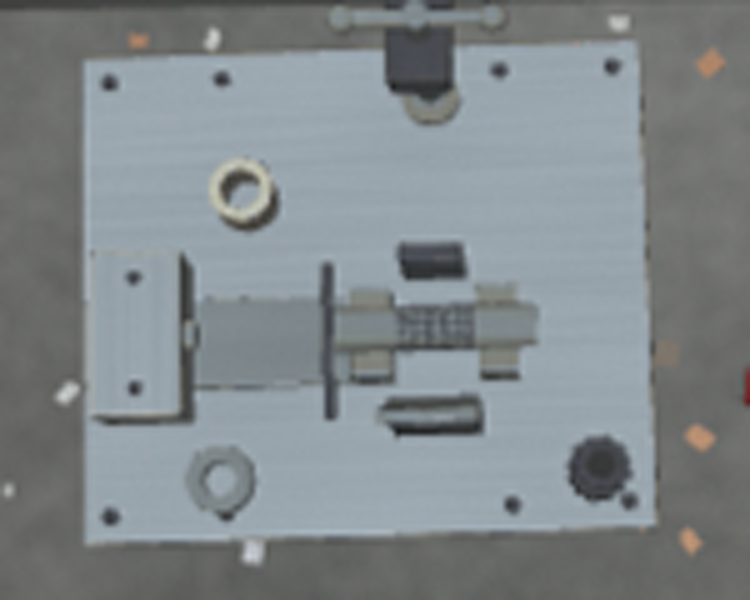

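View pics/scene_crop.png

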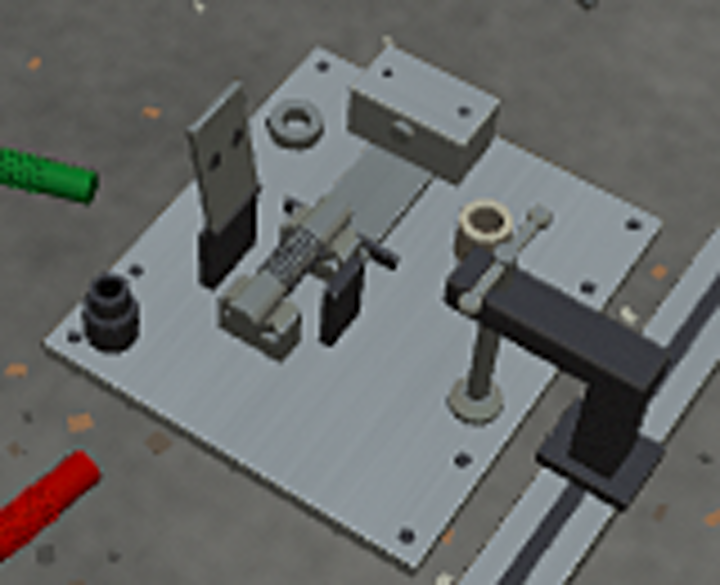

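The top crop shows the plate corners at (85,60), (637,42), (655,523) and (85,543). The end stop's top spans about (92..182, 252..415), the flap's top edge is near (385..483, 400..430), and the shaft runs along row 325. The scene crop shows the flap's free edge from (190,128) to (240,84), roughly upright.

```bash
cat > fit.py <<'E'
from h import *
from scipy.optimize import least_squares
T=lambda L:(np.array(L,float)+.5)/5-.5+[225,120]
S=lambda L:(np.array(L,float)+.5)/4.5-.5+[275,140]
c=T([(85,60),(637,42),(655,523),(85,543)]); w=ray("top",c,.015)[:,:2]
p=np.array([(30,200),(30,-120),(-250,-120),(-250,200)])/1e3
cs=S([(318,46),(661,220),(413,572),(43,347)]) 
ws=ray("scene",cs,.015)[:,:2]
ps=np.array([(-250,200),(30,200),(30,-120),(-250,-120)])/1e3
def fit(p,w):
    a=p-p.mean(0);b=w-w.mean(0);th=np.arctan2((a[:,0]*b[:,1]-a[:,1]*b[:,0]).sum(),(a*b).sum())
    R=np.array([[np.cos(th),-np.sin(th)],[np.sin(th),np.cos(th)]]);t=w.mean(0)-R@p.mean(0)
    return th,R,t,np.abs(w-p@R.T-t).max()*1e3
print(w.round(4).tolist(),ws.round(4).tolist())
for a in((p,w),(ps,ws),(np.r_[p,ps],np.r_[w,ws])): 
    th,R,t,e=fit(*a); print(np.degrees(th),t,e)
pl=lambda W:((W[:,:2]-t)@R*1e3).round(1).tolist()
print("stop top",pl(ray("top",T([(92,252),(182,252),(186,416),(92,415)]),.07)))
print("stop scene",pl(ray("scene",S([(391,45),(499,100),(349,90),(459,152)]),.07)))
print("edge", pl(ray("top",T([(385,402),(483,400),(483,430)]),.165)),pl(ray("scene",S([(190,128),(240,84)]),.165)))
print("shaft",pl(ray("top",T([(335,325),(538,325)]),.055)))
print("bush",pl(ray("top",T([(242,192)]),.035)),"sock",pl(ray("top",T([(600,465)]),.048)),"ring",pl(ray("top",T([(221,480)]),.014)))
print("key",pl(ray("top",[(175,213),(186,183),(160,208),(190,218)],.01)))
E
python3 fit.py
```

```text
[[0.7425, 0.2266], [0.7483, -0.092], [0.4717, -0.0963], [0.4644, 0.2218]] [[0.4629, 0.2232], [0.7402, 0.2272], [0.7482, -0.0948], [0.4707, -0.0995]]
1.0782504547320022 [0.71744446 0.027084  ] 1.982836031698576
1.1908992584009306 [0.71629267 0.0263146 ] 2.081627449767476
1.1347770096639112 [0.71686875 0.02669967] 2.7457413403416675
stop top [[-94.5, 183.7], [-96.1, 134.9], [-185.5, 133.6], [-183.3, 184.0]]
stop scene [[-182.8, 185.7], [-97.0, 184.3], [-183.9, 134.0], [-95.6, 129.4]]
edge [[-192.7, 20.4], [-193.3, -27.3], [-207.9, -26.8]] [[-202.1, -22.2], [-198.0, 23.9]]
shaft [[-136.5, 54.2], [-140.1, -56.4]]
bush [[-56.0, 106.8]] sock [[-217.0, -87.5]] ring [[-215.7, 123.7]]
key [[-199.5, 389.7], [-114.6, 359.9], [-183.9, 432.7], [-215.0, 346.9]]
```

{"method": "send_rows", "body": {"deltas": [[[0.007,0.016,0.015],[0,0,-0.067],0],[[0.014,0.034,0.015],[0,0,-0.067],0],[[0.014,0.034,0.015],[0,0,-0.067],0],[[0.014,0.034,0],[0,0,-0.067],0],[[0.014,0.034,0],[0,0,-0.067],0],[[0.014,0.034,0],[0,0,0],0],[[0.014,0.034,0],[0,0,0],0],[[0.014,0.034,0],[0,0,0],0],[[0.014,0.034,0],[0,0,0],0],[[0.014,0.034,0],[0,0,0],0]], "force": 20}}

```text
clock: 1.2
position: [0.3509, -0.2624, 0.2718]
ee_rot: [3.141, 0.033, 0.0]
force: [0.4, -0.4, 0.0]
width: 0.18
```

{"method": "send_rows", "body": {"deltas": [[[0.012,0.034,0],[0,0,0],0],[[0.012,0.034,0],[0,0,0],0],[[0.012,0.034,0],[0,0,0],0],[[0.014,0.034,0],[0,0,0],0],[[0.014,0.034,0],[0,0,0],0],[[0.014,0.034,0],[0,0,0],0],[[0.014,0.034,0],[0,0,0],0],[[0.014,0.034,0],[0,0,0],0],[[0.014,0.034,0],[0,0,0],0],[[0.014,0.034,0],[0,0,0],0]]}}

```text
clock: 2.2
position: [0.485, 0.0774, 0.2717]
ee_rot: [3.141, 0.032, 0.0]
force: [0.6, -0.6, -0.2]
width: 0.002
```

{"method": "send_rows", "body": {"deltas": [[[0.018,0.034,0],[0,0,0],0],[[0.018,0.034,0],[0,0,0],0],[[0.018,0.034,0],[0,0,0],0],[[0.018,0.034,0],[0,0,0],0],[[0.016,0.038,-0.02],[0,0,0],0],[[0,0,-0.04],[0,0,0],0],[[0,0,-0.04],[0,0,0],0],[[0,0,-0.03],[0,0,0],0],[[0,0,0],[0,0,0],0],[[0,0,0],[0,0,0],0]]}}

```text
clock: 3.2
position: [0.5727, 0.2502, 0.1422]
ee_rot: [3.141, 0.032, -0.001]
force: [-0.9, 0.2, 0.7]
width: 0.003
```

{"method": "send_rows", "body": {"deltas": [[[0,0,-0.03],[0,0,0],0],[[0,0,-0.03],[0,0,0],0],[[0,0,-0.025],[0,0,0],0],[[0,0,-0.01],[0,0,0],0],[[0,-0.004,0],[0,0,0],0],[[0,-0.004,0],[0,0,0],0],[[0,-0.004,0],[0,0,0],0],[[0,-0.004,0],[0,0,0],0],[[0,0,0],[0,0,0],0],[[0,0,0],[0,0,0],0]]}}

```text
clock: 4.2
position: [0.573, 0.234, 0.0472]
ee_rot: [-3.141, -0.032, -0.001]
force: [0.1, 0.3, -1.2]
width: 0.005
```

```bash
python3 - <<'E'
from h import *
im=get_image("scene"); cv2.imwrite("pics/s2.png",cv2.resize(im[100:270,275:475,::-1],None,fx=3.5,fy=3.5,interpolation=cv2.INTER_CUBIC))
E
```

```text
(no output)
```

View pics/s2.png

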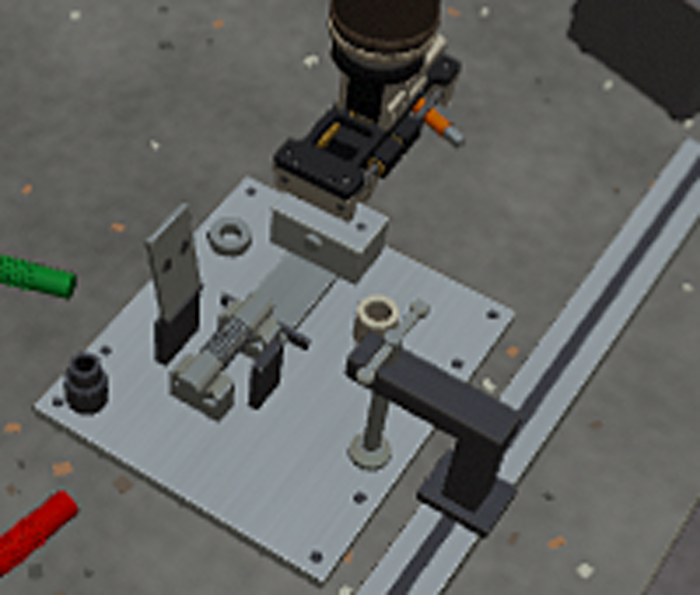

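The view shows the gripper standing at the stop's outer face (stop corner about (387,215)) and everything else in place. Pushing now.

{"method": "send_rows", "body": {"deltas": [[[0,-0.003,0],[0,0,0],0],[[0,-0.004,0],[0,0,0],0],[[0,-0.004,0],[0,0,0],0],[[0,-0.004,0],[0,0,0],0],[[0,-0.004,0],[0,0,0],0],[[0,-0.004,0],[0,0,0],0],[[0,-0.004,0],[0,0,0],0],[[0,-0.004,0],[0,0,0],0],[[0,-0.004,0],[0,0,0],0],[[0,-0.004,0],[0,0,0],0]]}}

```text
clock: 5.25
position: [0.5729, 0.1949, 0.0468]
ee_rot: [-3.141, -0.033, -0.001]
force: [1.8, 2.2, 0.1]
width: 0.006
```

{"method": "send_rows", "body": {"deltas": [[[0.001,-0.004,0],[0,0,0],0],[[0,-0.004,0],[0,0,0],0],[[0,-0.004,0],[0,0,0],0],[[0,-0.004,0],[0,0,0],0],[[0,-0.003,0],[0,0,0],0],[[0,-0.003,0],[0,0,0],0],[[0,-0.003,0],[0,0,0],0],[[0,-0.002,0],[0,0,0],0],[[0,-0.001,0],[0,0,0],0],[[0,-0.001,0],[0,0,0],0]]}}

```text
clock: 6.25
position: [0.5737, 0.1661, 0.0467]
ee_rot: [-3.141, -0.033, -0.0]
force: [-0.5, 1.0, 0.2]
width: 0.005
```

{"method": "send_rows", "body": {"deltas": [[[0,-0.001,0],[0,0,0],0],[[0,-0.001,0],[0,0,0],0],[[0,-0.001,0],[0,0,0],0],[[0,-0.001,0],[0,0,0],0],[[0,-0.001,0],[0,0,0],0],[[0,-0.0005,0],[0,0,0],0],[[0,-0.0005,0],[0,0,0],0],[[0,-0.0005,0],[0,0,0],0],[[0,-0.0005,0],[0,0,0],0],[[0,0,0],[0,0,0],0]]}}

```text
clock: 7.25
position: [0.5738, 0.159, 0.0467]
ee_rot: [3.141, 0.032, 0.0]
force: [1.4, 1.3, -0.5]
width: -0.0
```

{"method": "send_rows", "body": {"deltas": [[[0,-0.0005,0],[0,0,0],0],[[0,-0.0005,0],[0,0,0],0],[[0,-0.0005,0],[0,0,0],0],[[0,-0.0005,0],[0,0,0],0],[[0,0,0],[0,0,0],0],[[0,0,0],[0,0,0],0],[[0,0,0],[0,0,0],0],[[0,0,0],[0,0,0],0],[[0,0,0],[0,0,0],0],[[0,0,0],[0,0,0],0]]}}

```text
clock: 8.25
position: [0.5736, 0.157, 0.0467]
ee_rot: [3.141, 0.032, -0.0]
force: [0.4, 0.3, 0.0]
width: 0.002
```

Plate y is about 133 mm and the force hasn't risen yet, so I'll continue in half-millimetre steps.

{"method": "send_rows", "body": {"deltas": [[[0,-0.0005,0],[0,0,0],0],[[0,-0.0005,0],[0,0,0],0],[[0,-0.0005,0],[0,0,0],0],[[0,-0.0005,0],[0,0,0],0],[[0,0,0],[0,0,0],0],[[0,0,0],[0,0,0],0],[[0,0,0],[0,0,0],0],[[0,0,0],[0,0,0],0],[[0,0,0],[0,0,0],0],[[0,0,0],[0,0,0],0]]}}

```text
clock: 9.25
position: [0.5736, 0.1566, 0.0468]
ee_rot: [-3.14, -0.034, -0.001]
force: [2.0, 5.9, -1.7]
width: 0.006
```

```bash
python3 - <<'E'
from h import *
print(arm.observe()['force'])
for n,(a,b,c,d) in dict(top=(120,240,225,375),scene=(100,270,275,475)).items():
    im=get_image(n); cv2.imwrite(f"pics/{n}3.png",cv2.resize(im[a:b,c:d,::-1],None,fx=3.5 if n=="scene" else 5,fy=3.5 if n=="scene" else 5,interpolation=cv2.INTER_CUBIC))
E
```

```text
[ 1.96636178  5.94302745 -1.69363751]
```

View pics/scene3.png

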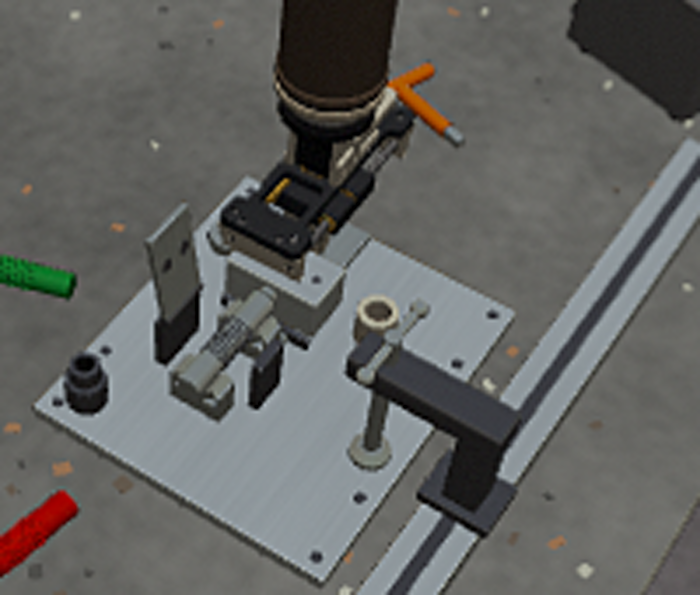

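The stop is home: the block now reaches the cross bar by the shaft at about (290,320). The force rose to 6 N while the tool lagged 1.6 mm. Now I'll retreat, lift and go behind the flap.

{"method": "send_rows", "body": {"deltas": [[[0,0.005,0],[0,0,0],0],[[0,0.01,0],[0,0,0],0],[[0,0,0.03],[0,0,0],0],[[0,0,0.04],[0,0,0],0],[[0,0,0.04],[0,0,0],0],[[0,0,0.04],[0,0,0],0],[[0,0,0.04],[0,0,0],0],[[-0.02,-0.02,0.013],[0,0,0],0],[[-0.02,-0.025,0],[0,0,0],0],[[-0.02,-0.025,0],[0,0,0],0]]}}

```text
clock: 10.35
position: [0.5129, 0.0999, 0.2502]
ee_rot: [3.141, 0.034, 0.001]
force: [0.3, -0.3, -0.1]
width: 0.003
```

{"method": "send_rows", "body": {"deltas": [[[-0.02,-0.025,0],[0,0,0],0],[[-0.022,-0.025,0],[0,0,0],0],[[0,-0.025,0],[0,0,0],0],[[0,-0.004,-0.01],[0,0,0],0],[[0,0,-0.03],[0,0,0],0],[[0,0,-0.03],[0,0,0],0],[[0,0,-0.025],[0,0,0],0],[[0,0,-0.01],[0,0,0],0],[[0,0,0],[0,0,0],0],[[0,0,0],[0,0,0],0]]}}

```text
clock: 11.35
position: [0.4723, 0.0217, 0.1454]
ee_rot: [-3.141, -0.033, -0.001]
force: [0.6, 0.3, -0.6]
width: 0.004
```

{"method": "send_rows", "body": {"deltas": [[[0.012,0,-0.002],[0,0,0],0],[[0.012,0,0],[0,0,0],0],[[0.01,0,-0.001],[0,0,0],0],[[0.007,0,0],[0,0,0],0],[[0.0065,0,0.0005],[0,0,0],0],[[0.009,0,0],[0,0,0],0],[[0.009,0,-0.0015],[0,0,0],0],[[0.01,0,-0.003],[0,0,0],0],[[0.009,0.001,-0.0045],[0,0,0],0],[[0,0,0],[0,0,0],0]]}}

```text
clock: 12.35
position: [0.5575, 0.022, 0.1325]
ee_rot: [-3.141, -0.032, -0.001]
force: [-0.6, -0.5, -0.5]
width: 0.004
```

```bash
python3 - <<'E'
from h import *
im=get_image("scene"); cv2.imwrite("pics/s4.png",cv2.resize(im[100:270,275:475,::-1],None,fx=3.5,fy=3.5,interpolation=cv2.INTER_CUBIC))
E
```

```text
(no output)
```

View pics/s4.png

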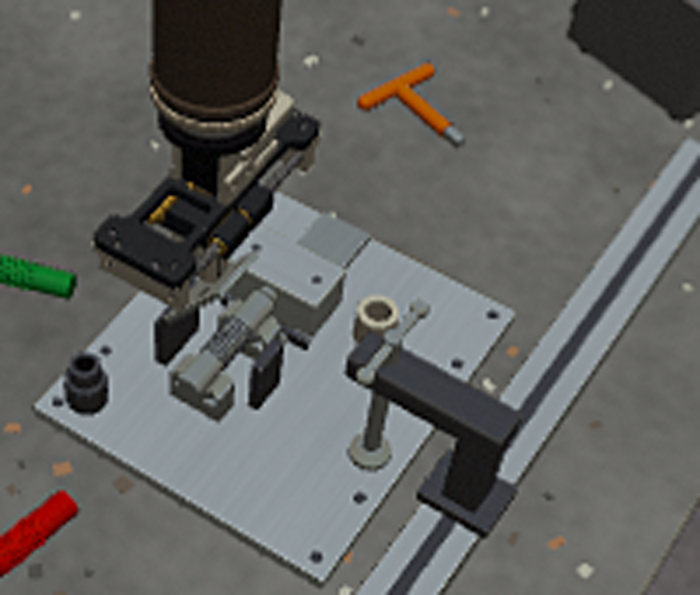

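The flap, seen near (215,285), is following the fingertips and is about halfway down. Continuing along the arc.

{"method": "send_rows", "body": {"deltas": [[[0.0075,0,-0.0045],[0,0,0],0],[[0.0075,0,-0.007],[0,0,0],0],[[0.0065,0,-0.008],[0,0,0],0],[[0.005,0,-0.009],[0,0,0],0],[[0.0025,0,-0.006],[0,0,0],0],[[0.002,0,-0.0065],[0,0,0],0],[[0.0015,0,-0.004],[0,0,0],0],[[0,0,-0.002],[0,0,0],0],[[0,0,-0.001],[0,0,0],0],[[0,0,0],[0,0,0],0]]}}

```text
clock: 13.4
position: [0.5886, 0.022, 0.0853]
ee_rot: [3.141, 0.033, 0.0]
force: [0.1, 0.5, 0.3]
width: 0.006
```

{"method": "send_rows", "body": {"deltas": [[[0,0,-0.001],[0,0,0],0],[[0,0,-0.001],[0,0,0],0],[[0,0,-0.001],[0,0,0],0],[[0,0,-0.001],[0,0,0],0],[[0,0,-0.0005],[0,0,0],0],[[0,0,-0.0005],[0,0,0],0],[[0,0,-0.0005],[0,0,0],0],[[0,0,0],[0,0,0],0],[[0,0,0],[0,0,0],0],[[0,0,0],[0,0,0],0]]}}

```text
clock: 14.4
position: [0.5886, 0.0221, 0.0797]
ee_rot: [3.141, 0.033, -0.0]
force: [-0.1, 0.2, 0.7]
width: 0.008
```

{"method": "send_rows", "body": {"deltas": [[[0,0,-0.0005],[0,0,0],0],[[0,0,-0.0005],[0,0,0],0],[[0,0,-0.0005],[0,0,0],0],[[0,0,-0.0005],[0,0,0],0],[[0,0,-0.0005],[0,0,0],0],[[0,0,-0.0005],[0,0,0],0],[[0,0,0],[0,0,0],0],[[0,0,0],[0,0,0],0],[[0,0,0],[0,0,0],0],[[0,0,0],[0,0,0],0]]}}

```text
clock: 15.4
position: [0.5887, 0.0222, 0.0781]
ee_rot: [3.141, 0.033, 0.001]
force: [-5.9, -1.4, 16.5]
width: 0.006
```

The tool is at z = 78.1 mm with a 16 N reaction, so the flap is on its rigid stop. I'll lift off and check.

{"method": "send_rows", "body": {"deltas": [[[0,0,0.003],[0,0,0],0],[[0,0,0.01],[0,0,0],0],[[0,0,0.03],[0,0,0],0],[[0,0,0.04],[0,0,0],0],[[-0.03,0,0.03],[0,0,0],0],[[-0.04,0,0.02],[0,0,0],0],[[-0.04,0,0.02],[0,0,0],0],[[-0.04,0,0],[0,0,0],0],[[-0.04,0,0],[0,0,0],0],[[0,0,0],[0,0,0],0]]}}

```text
clock: 16.4
position: [0.3938, 0.0219, 0.2298]
ee_rot: [3.139, 0.034, -0.004]
force: [1.2, 0.1, 0.4]
width: 0.007
```

```bash
python3 - <<'E'
from h import *
o=[]
for n,(a,b,c,d) in dict(top=(120,240,225,375),scene=(140,260,285,435)).items():
    o.append(cv2.resize(get_image(n)[a:b,c:d,::-1],(725,580) if n=="x" else (370*2,296*2),interpolation=cv2.INTER_CUBIC))
cv2.imwrite("pics/f_top.png",o[0]);cv2.imwrite("pics/f_scene.png",o[1])
E
```

```text
(no output)
```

View pics/f_scene.png

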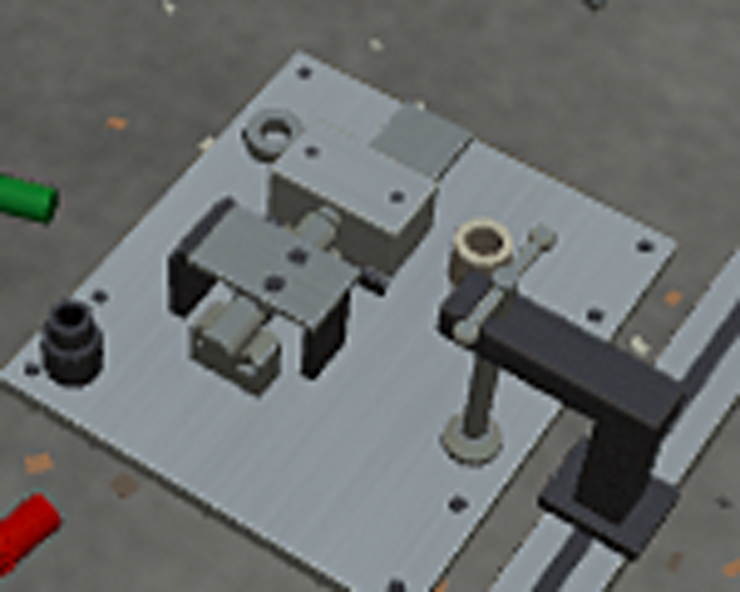

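View pics/f_top.png

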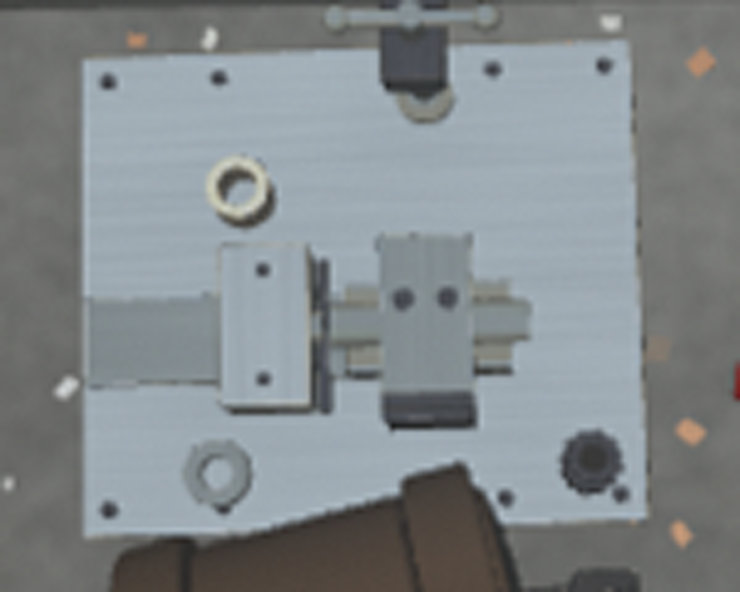

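The flap lies flat over the shaft, around (270,265) in the scene crop and (425,320) in the top crop. The stop spans x 221..310 in the top crop, and the shaft, bushing, ring and socket look unmoved. One numeric check of the stop and the loose parts, then I'll hand in.

```bash
cat > c.py <<'E'
from fit import *
T2=lambda L:(np.array(L,float)+.5)/(740/150)-.5+[225,120]
print("---stop",pl(ray("top",T2([(220,245),(309,245),(312,409),(220,407)]),.07)))
print("shaft",pl(ray("top",T2([(331,321),(531,321)]),.055)),"bush",pl(ray("top",T2([(238,189)]),.035)),"sock",pl(ray("top",T2([(592,459)]),.048)),"ring",pl(ray("top",T2([(218,474)]),.014)))
a=cv2.imread("pics/top0.png").astype(int); b=get_image("top")[:,:,::-1].astype(int); d=abs(a-b).max(2)
for n,(x,y) in dict(key=(175,203),block=(469,173),weight=(479,240)).items(): print(n,d[y-20:y+20,x-22:x+22].max())
E
python3 c.py | sed -n '/---/,$p'
```

```text
---stop [[-94.9, 112.7], [-96.5, 63.8], [-186.9, 63.8], [-184.2, 113.7]]
shaft [[-136.7, 54.0], [-140.3, -56.5]] bush [[-55.7, 107.2]] sock [[-217.1, -87.5]] ring [[-215.9, 123.8]]
key 9
block 9
weight 9
```

```bash
python3 -c "
from cell import job
print(job.sign_off())"
```

```text
the job is handed in; nothing more can be done
None
```

The fixture is closed up and handed in at about 16.5 s of the 51 s allowed. I pushed the end stop home with the shut fingertips, then swung the flap over along its arc and pressed it down. The job reports no verdict, so the checks below are my own.

- **End stop:** after I backed off, the top camera puts the stop's sides at y ≈ 64 and 113 to 114 mm in the plate frame. Home is 64 to 114 mm. The final push reached about 6 N.
- **Flap:** the fingertips stopped at 78.1 mm with a reaction of about 16 N, which matches the shut flap's top at 78 mm. It stayed flat after I lifted off.
- **Shaft and loose parts:** the shaft, bushing, socket and ring gauge are within about 0.5 mm of their starting positions. The chuck key, gauge block and weight show no change in the picture.
- **Robot:** the arm stands clear, touching nothing.

No check failed or disagreed. Forces were only read at the end of each one-second move, so brief peaks between readings would not show; every reading stayed well under the 60 N limit.

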